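Click the battery module's cover shut

TASK

The cover lies on the battery module, but its four orange rim sections still stand up: press each one down with a fingertip, going round the rim, until it clicks shut and lies flush with the grey panel. Press firmly but do not ram the cover, do not pick anything up, and leave everything else on the table where it is; finish with the hand clear.

Things in the scene. Friction and masses are not known exactly. Their poses are not given: they have to be found in the camera images.
- module: Battery module of six blue cells, 160 (x) x 188 (y) mm, fixed to the table in a nest plate (225 x 250 x 10 mm). Its cover on top, 172 x 200 mm, has a fixed grey middle panel (100 x 128 mm) and fixed grey corners, top face 122 mm above the table, and four orange snap-fit rim sections, one on each side. Origin: centre of the underside, on the table; x, y along its sides, z up.
- cover_mid (a point): Centre of the top face of the grey middle panel, 122 mm above the table.
- press_front (a point): Press spot (white patch, 12 x 30 mm) at mid-length on top of the orange section on the module's -x side, 124 mm long along the module's y. It is 27 mm from the hinge, 9 mm from the free outer edge, moves with the section, and lies 122 mm above the table when shut. Its x axis points towards the cover's middle.
- sec_front (a joint): Angle of that section about its hinge along the grey panel, rad: 0 shut and flush, 0.15 to 0.26 raised at the start (spot 4 to 7 mm up). 36 mm from hinge to edge, 4 mm thick. Stays where left; pressing at the spot takes up to 9 N, less as it goes down; below about 0.08 it clicks shut by itself and stays, on a hard stop. Nearer the hinge needs far more force.
- press_back (a point): Press spot (white patch, 12 x 30 mm) at mid-length on top of the orange section on the module's +x side, 124 mm long along the module's y. It is 27 mm from the hinge, 9 mm from the free outer edge, moves with the section, and lies 122 mm above the table when shut. Its x axis points towards the cover's middle.
- sec_back (a joint): Angle of that section about its hinge along the grey panel, rad: 0 shut and flush, 0.15 to 0.26 raised at the start (spot 4 to 7 mm up). 36 mm from hinge to edge, 4 mm thick. Stays where left; pressing at the spot takes up to 9 N, less as it goes down; below about 0.08 it clicks shut by itself and stays, on a hard stop. Nearer the hinge needs far more force.
- press_left (a point): Press spot (white patch, 12 x 30 mm) at mid-length on top of the orange section on the module's +y side, 96 mm long along the module's x. It is 27 mm from the hinge, 9 mm from the free outer edge, moves with the section, and lies 122 mm above the table when shut. Its x axis points towards the cover's middle.
- sec_left (a joint): Angle of that section about its hinge along the grey panel, rad: 0 shut and flush, 0.15 to 0.26 raised at the start (spot 4 to 7 mm up). 36 mm from hinge to edge, 4 mm thick. Stays where left; pressing at the spot takes up to 9 N, less as it goes down; below about 0.08 it clicks shut by itself and stays, on a hard stop. Nearer the hinge needs far more force.
- press_right (a point): Press spot (white patch, 12 x 30 mm) at mid-length on top of the orange section on the module's -y side, 96 mm long along the module's x. It is 27 mm from the hinge, 9 mm from the free outer edge, moves with the section, and lies 122 mm above the table when shut. Its x axis points towards the cover's middle.
- sec_right (a joint): Angle of that section about its hinge along the grey panel, rad: 0 shut and flush, 0.15 to 0.26 raised at the start (spot 4 to 7 mm up). 36 mm from hinge to edge, 4 mm thick. Stays where left; pressing at the spot takes up to 9 N, less as it goes down; below about 0.08 it clicks shut by itself and stays, on a hard stop. Nearer the hinge needs far more force.
- jar: Bystander: jar with white cap, 52 mm across, 62 mm tall, upright beside the module (+y side). Origin: centre of underside.
- busbar: Bystander: loose flat copper bar, 75 x 22 x 6 mm, beside the module (-y side). Origin: centre of underside.
- tape: Bystander: yellow ring of tape, 90 mm across, 24 mm tall, lying flat beside the module (+x side). Origin: centre of underside.
- cell_a: Bystander: loose blue cell standing upright, 148 x 40 x 98 mm tall. Origin: centre of underside.
- cell_b: Bystander: another such cell, 148 x 40 x 98 mm. Origin: centre of underside.
- meter: Bystander: yellow hand meter lying flat, 150 x 78 x 34 mm. Origin: centre of underside.
- driver: Bystander: screwdriver with red handle, lying flat. Origin: on its underside.

How it is judged:
At the end, for the whole second after the job is handed in: All four rim sections are shut (angle below 0.02 rad); jar, copper bar, tape, both loose cells, meter and screwdriver are within 20 mm of where they began, jar and cells upright (value of joint each of sec_front, sec_back, sec_left, sec_right below 0.02 rad and distance of each of jar, busbar, tape, cell_a, cell_b, meter, driver from where it was at the start of the episode below 0.02 m and angle between each of jar, cell_a, cell_b's own z axis and vertical below 0.15 rad); the robot touches nothing.
It fails at once if a loose thing on the table is picked up, carried or pushed away (more than 20 mm) (distance of any of jar, busbar, tape, cell_a, cell_b, meter, driver from where it was at the start of the episode above 0.02 m).
It fails at once if the module is rammed (more than 70 N) (contact force between any of the fingers, the arm and module above 70 N).
It also fails if it takes over 48 s, if anything falls off the work surface, if the arm or the gripper's body presses on something with over 40 N, if the wrist force passes 120 N, or if a joint passes its speed limit or range.

ROBOT

A 7-joint arm with a two-finger parallel gripper is mounted at the origin on the work surface. World frame = base frame: x ahead of the robot, y to its left, z up, the work surface at z = 0. Lengths are in m, angles in rad, forces in N, time in s.
With the tool pointing down it reaches from about 0.425 to 0.925 m from the base axis. Payload 6.8 kg.
Tool frame: the origin (TCP) lies between the finger pads; the fingertips stand finger_overhang ahead of it and the grasp point (between the pads) lies 6 mm ahead of it (finger_overhang is the distance from the TCP to the fingertips, in m); z points along the fingers, y is the line along which they close (so a half turn about z gives the same grasp; the last joint's range is limited). The gripper opens to 85 mm and grips with 20 to 120 N. Pads are 22 mm wide; open, the fingers measure 114 mm over their backs; the gripper's body (76 mm by 85 mm) begins 54 mm behind the grasp point. The pads swing forward as they close: fully open they stand 13 mm farther back than shut.
Start: joints at [1.214, 0.477, 0.022, 1.555, -0.011, 1.109, -0.083], TCP at [0.166, -0.654, 0.256] pointing down, gripper open.
Joint ranges: [-2.96, 2.96], [-0.34, 2.1], [-1.41, 1.46], [0.24, 2.44], [-1.37, 4.51], [0.17, 1.92], [-2.96, 2.96]. Speed limits (rad/s): [2.39, 2.39, 3.14, 3.14, 3.14, 3.14, 3.14].

INTERFACE

Orientations are given as a unit quaternion [w, x, y, z].
In Python, from station import * gives the robot as it stands.
- The arm moves only by the tool drive_tool, never from a script. Its argument "increments" is a list of rows, each an object of numbers: "claw": the finger opening in m, from 0 to 0.0854; "dx", "dy", "dz": the shift along the tool's x, y, z in m; "wx", "wy", "wz": the turn, a rotation vector about the tool's x, y, z in degrees. A call has 1 to 20 rows; each row shifts and turns the commanded pose from where the row before left it, along the tool's axes as they then stand; what a row does not reach is not made up. A row lasts 1/8 s, in which the tool goes at most 62.5 mm and 10.7 degrees, less where a joint would pass 70% of its speed; a pose out of reach is approached as far as the arm can. A call with a gripper value outside its range is refused whole. The fingers move at their own pace and stop on an object; "newtons" is the grip in N (left out, the last holds). Time passes only in rows, so rows that do not move let the fingers close. It gives the time, the measured TCP pose, the force, the opening and the grip force at its end, in the units of the state.
- get_obs(): the state, without advancing time (a new reading comes with each control period).
- read_camera(name): name is "side" or "top"; returns (picture, depth): 480x640x3 uint8, red, green, blue; 480x640 float32, m along the optical axis (not along the pixel's ray), 0 where there is no reading.
- calibration(name): a dict with "intrinsics" (3x3 intrinsics, pixels), "R" (3x3) and "t" (3): a world point X has camera coordinates R X + t. Camera axes: x right, y down, z forward; pixel columns grow to the right and rows downward; lengths in m; the calibration is good to about 2 mm. A picture is of the moment at which its call begins. calibration takes no time and is no camera call.
- hand_in(): hands the job in; it is judged then, once.
The state is a dict: "t": time; "q": joint angles; "joint_vel": joint speeds; "joint_torque": joint torques, N m; "eef_pos": TCP position; "tool_rot": TCP orientation; "contact_force": force on the tool from outside, world axes, zero at the start; "torque": the same for the moment, N m; "gripper_width": opening from 0.0 (shut) to 1.0 (fully open); "grasp_force": force on a finger pad.
Only numpy, scipy, OpenCV 4.12 (cv2) and the standard library are available. Lean on these libraries where they do the work, as an engineer would, in place of code of your own. Each camera call takes 0.05 s, during which the arm holds its last target. There are 200 camera calls.

## Working session

There is one attempt and no reset: what is moved stays moved. The work goes in short steps, Python scripts to look and compute and a tool call to move; the robot and the scene stay as the last step left them, time stands still between calls to the robot, and variables do not carry over. Pictures are saved under pics/ and viewed, at most 10 in all, crops included, and the job is handed in when it is done.

Besides the shell and the picture viewer there is one more tool, called in YAML: its name, and indented under it one key for each argument. drive_tool: Moves the arm, as the interface text tells. Its arguments: {"type":"object","properties":{"increments":{"type":"array","items":{"type":"object","properties":{"claw":{"type":"number"},"dx":{"type":"number"},"dy":{"type":"number"},"dz":{"type":"number"},"wx":{"type":"number"},"wy":{"type":"number"},"wz":{"type":"number"}}}},"newtons":{"type":"number"}},"required":["increments"]}

```bash
ls; mkdir -p pics
python3 - <<'E'
from station import *
import numpy as np,cv2
for n in("top","side"):
    p,d=read_camera(n); cv2.imwrite(f"pics/{n}0.png",p[:,:,::-1]); np.savez(f"{n}0.npz",p=p,d=d)
    c=calibration(n); print(n,np.array(c["intrinsics"]).round(1).tolist(),np.array(c["R"]).round(3).tolist(),np.array(c["t"]).round(3))
o=get_obs(); print(o)
try: print(finger_overhang)
except Exception as e: print(e)
E
```

```text
pics
top [[545.1, 0.0, 331.9], [0.0, 545.1, 230.2], [0.0, 0.0, 1.0]] [[0.009, -1.0, -0.004], [-0.989, -0.008, -0.15], [0.15, 0.005, -0.989]] [0.    0.552 1.33 ]
side [[484.1, 0.0, 314.1], [0.0, 484.1, 239.3], [0.0, 0.0, 1.0]] [[-0.939, -0.344, -0.008], [-0.168, 0.48, -0.861], [0.3, -0.807, -0.508]] [0.53  0.189 1.343]
{'t': 0.1, 'q': array([ 1.21388864,  0.47770042,  0.02237445,  1.55636319, -0.01148533,
        1.10925446, -0.0831234 ]), 'joint_vel': array([ 1.15128993e-03, -1.56446479e-03,  8.12712113e-04, -1.63684525e-03,
       -1.83355706e-05, -8.19929799e-04,  2.19235394e-04]), 'joint_torque': array([ 4.38118717e-03, -5.97759497e+01,  1.61387924e+00, -2.81950414e+01,
        1.29395377e-02,  5.02920346e-03,  1.66576802e-05]), 'eef_pos': array([ 0.16606861, -0.65375299,  0.25543044]), 'tool_rot': array([-7.80207559e-04,  9.92273063e-01,  1.24070670e-01, -1.69560147e-04]), 'contact_force': array([0.68207843, 0.07982839, 0.65077971]), 'torque': array([-0.00791388,  0.06426162,  0.02855495]), 'grasp_force': 0.0, 'gripper_width': 0.9990623933806557}
0.025
```

View pics/top0.png

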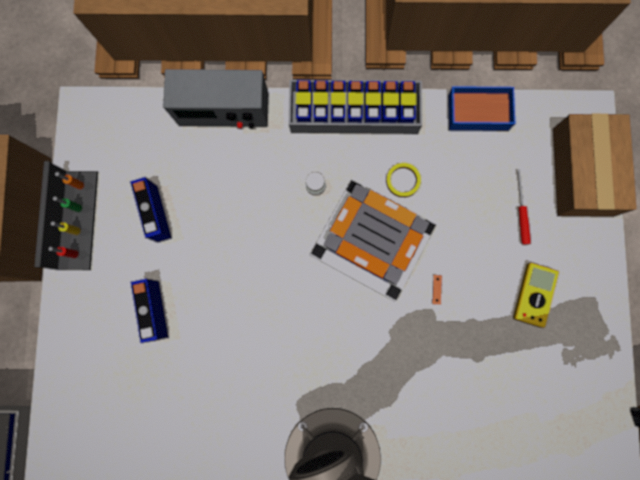

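View pics/side0.png

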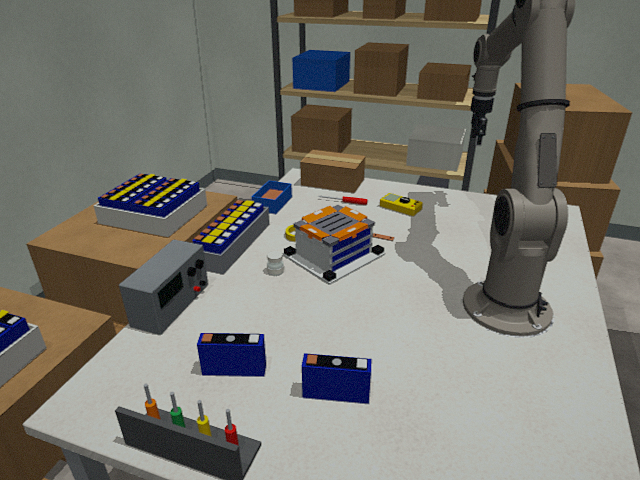

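The top view shows the cover at about (375,237), turned about 25–30° in the image. Its white patches sit near (343,215), (392,206), (411,250) and (361,261). The tape is at (403,180), the jar at (316,183) and the busbar at (437,289).

```bash
cat > h.py <<'E'
from station import *
import numpy as np,cv2
def ray(n,uv,z):
    c=calibration(n);K,R,t=[np.array(c[k]) for k in("intrinsics","R","t")]
    C=-R.T@t; d=R.T@np.linalg.inv(K)@np.array([*uv,1.]); return C+d*(z-C[2])/d[2]
def back(n,uv,dep):
    c=calibration(n);K,R,t=[np.array(c[k]) for k in("intrinsics","R","t")]
    return R.T@(np.linalg.inv(K)@np.array([*uv,1.])*dep-t)
def orange(p,box):
    h=cv2.cvtColor(p,cv2.COLOR_RGB2HSV)
    m=cv2.inRange(h,(8,170,140),(20,255,255)); k=np.zeros_like(m); x0,y0,x1,y1=box; k[y0:y1,x0:x1]=255
    return m&k
def spots(p,d,n,box):
    m=orange(p,box); pts=cv2.findNonZero(m); hull=cv2.convexHull(pts)
    hm=cv2.fillConvexPoly(np.zeros_like(m),hull,255); hm=cv2.erode(hm,np.ones((3,3)))
    h=cv2.cvtColor(p,cv2.COLOR_RGB2HSV)
    w=cv2.inRange(h,(0,0,170),(180,70,255))&hm
    k,l,s,c=cv2.connectedComponentsWithStats(w)
    for i in range(1,k):
        if s[i,4]>=15:
            dep=np.median(d[l==i]); print(n,c[i].round(1),s[i,4],"ray@.128",ray(n,c[i],.128).round(4),"depth",back(n,c[i],dep).round(4))
    return m,hull
E
python3 - <<'E'
from h import *
for n,b in(("top",(310,180,437,300)),("side",(285,195,380,250))):
    z=np.load(n+"0.npz"); m,h=spots(z['p'],z['d'],n,b)
    r=cv2.minAreaRect(cv2.findNonZero(m)); print(r)
    k,l,s,c=cv2.connectedComponentsWithStats(m)
    for i in range(1,k):
        if s[i,4]>30: print(s[i],c[i].round(1),back(n,c[i],np.median(z['d'][l==i])).round(4))
# top-plane depth points -> rect
z=np.load("top0.npz");c=calibration("top");K,R,t=[np.array(c[k]) for k in("intrinsics","R","t")]
v,u=np.mgrid[180:300,310:437];d=z['d'][v,u].ravel()
P=(np.linalg.inv(K)@np.vstack([u.ravel()*d,v.ravel()*d,d])-t[:,None]).T@R
Q=P[(P[:,2]>.11)&(P[:,2]<.14)];print(len(Q),cv2.minAreaRect((Q[:,:2]*1000).astype(np.float32)),Q[:,2].mean())
crop=z['p'][175:305,305:445,::-1];cv2.imwrite("pics/c0.png",cv2.resize(crop,None,fx=4,fy=4,interpolation=2))
E
```

```text
top [391.3 204.9] 54 ray@.128 [ 0.6012 -0.1361  0.128 ] depth [ 0.6008 -0.1359  0.1296]
top [342.4 214.7] 60 ray@.128 [ 0.5766 -0.0203  0.128 ] depth [ 0.5769 -0.0203  0.1265]
top [410.1 251.1] 57 ray@.128 [ 0.4913 -0.1793  0.128 ] depth [ 0.4913 -0.1793  0.1277]
top [361.  261.1] 65 ray@.128 [ 0.4668 -0.0644  0.128 ] depth [ 0.4669 -0.0644  0.1271]
((376.0697937011719, 233.37115478515625), (83.86246490478516, 71.22264862060547), 28.442928314208984)
[364 191  51  35 602] [389.2 208.7] [ 0.5922 -0.1312  0.1266]
[331 197  30  40 441] [346.3 216.8] [ 0.5722 -0.0294  0.125 ]
[392 230  30  40 457] [406.1 249.1] [ 0.4961 -0.1703  0.1258]
[337 241  52  36 635] [362.8 257.8] [ 0.4748 -0.0686  0.1255]
side [312.2 230.3] 16 ray@.128 [ 0.5767 -0.0199  0.128 ] depth [ 0.5761 -0.0185  0.1289]
side [351.2 229.4] 17 ray@.128 [ 0.4667 -0.0642  0.128 ] depth [ 0.4666 -0.0639  0.1282]
((339.3965759277344, 223.25860595703125), (76.33863067626953, 33.35410690307617), 3.3664605617523193)
[302 206  35  17 202] [319.2 214.2] [ 0.591  -0.1236  0.1294]
[339 207  28  14 150] [351.9 213.6] [ 0.494  -0.1655  0.1277]
[332 222  36  19 250] [349.9 230.8] [ 0.4695 -0.0592  0.1253]
[301 224  29  14 126] [315.4 230.5] [ 0.5675 -0.0229  0.1276]
6059 ((534.1865234375, -99.34469604492188), (203.6857147216797, 178.31741333007812), 62.94697570800781) 0.12415413018327431
```

View pics/c0.png

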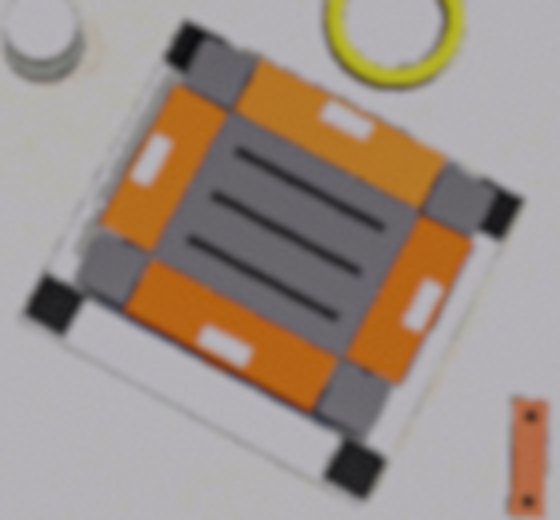

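The crop shows all four sections raised, with a white patch on each. The spots measure 152 mm apart front to back and 181 mm left to right, against 154 and 182 mm expected. I'll close the fingers and go above the right spot, (0.491, -0.179).

drive_tool:
  increments:
    - {"claw": 0, "dx": 0.031, "dy": -0.027}
    - {"claw": 0, "dx": 0.031, "dy": -0.027}
    - {"claw": 0, "dx": 0.031, "dy": -0.027}
    - {"claw": 0, "dx": 0.031, "dy": -0.027}
    - {"claw": 0, "dx": 0.031, "dy": -0.027}
    - {"claw": 0, "dx": 0.031, "dy": -0.027}
    - {"claw": 0, "dx": 0.031, "dy": -0.027}
    - {"claw": 0, "dx": 0.031, "dy": -0.027}
    - {"claw": 0, "dx": 0.031, "dy": -0.027}
    - {"claw": 0, "dx": 0.031, "dy": -0.027}
    - {"claw": 0, "dx": 0.031, "dy": -0.027}
    - {"claw": 0, "dx": 0.031, "dy": -0.027}
    - {"claw": 0, "dx": 0.031, "dy": -0.027}
    - {"claw": 0, "dx": 0.029, "dy": -0.029}
    - {"claw": 0}
    - {"claw": 0}

```text
schema error: expected keys claw, dx, dy, dz, wx, wy, wz
```

drive_tool:
  increments:
    - {"claw": 0, "dx": 0.031, "dy": -0.027, "dz": 0, "wx": 0, "wy": 0, "wz": 0}
    - {"claw": 0, "dx": 0.031, "dy": -0.027, "dz": 0, "wx": 0, "wy": 0, "wz": 0}
    - {"claw": 0, "dx": 0.031, "dy": -0.027, "dz": 0, "wx": 0, "wy": 0, "wz": 0}
    - {"claw": 0, "dx": 0.031, "dy": -0.027, "dz": 0, "wx": 0, "wy": 0, "wz": 0}
    - {"claw": 0, "dx": 0.031, "dy": -0.027, "dz": 0, "wx": 0, "wy": 0, "wz": 0}
    - {"claw": 0, "dx": 0.031, "dy": -0.027, "dz": 0, "wx": 0, "wy": 0, "wz": 0}
    - {"claw": 0, "dx": 0.031, "dy": -0.027, "dz": 0, "wx": 0, "wy": 0, "wz": 0}
    - {"claw": 0, "dx": 0.031, "dy": -0.027, "dz": 0, "wx": 0, "wy": 0, "wz": 0}
    - {"claw": 0, "dx": 0.031, "dy": -0.027, "dz": 0, "wx": 0, "wy": 0, "wz": 0}
    - {"claw": 0, "dx": 0.031, "dy": -0.027, "dz": 0, "wx": 0, "wy": 0, "wz": 0}
    - {"claw": 0, "dx": 0.031, "dy": -0.027, "dz": 0, "wx": 0, "wy": 0, "wz": 0}
    - {"claw": 0, "dx": 0.031, "dy": -0.027, "dz": 0, "wx": 0, "wy": 0, "wz": 0}
    - {"claw": 0, "dx": 0.031, "dy": -0.027, "dz": 0, "wx": 0, "wy": 0, "wz": 0}
    - {"claw": 0, "dx": 0.029, "dy": -0.029, "dz": 0, "wx": 0, "wy": 0, "wz": 0}
    - {"claw": 0, "dx": 0, "dy": 0, "dz": 0, "wx": 0, "wy": 0, "wz": 0}
    - {"claw": 0, "dx": 0, "dy": 0, "dz": 0, "wx": 0, "wy": 0, "wz": 0}

```text
t: 2.1
eef_pos: [0.4908, -0.1801, 0.2559]
tool_rot: [0.0, 0.992, 0.124, -0.001]
contact_force: [-0.6, 0.2, 0.7]
gripper_width: 0.003
grasp_force: 0.0
```

drive_tool:
  increments:
    - {"claw": 0, "dx": 0, "dy": 0, "dz": 0.03, "wx": 0, "wy": 0, "wz": 0}
    - {"claw": 0, "dx": 0, "dy": 0, "dz": 0.03, "wx": 0, "wy": 0, "wz": 0}
    - {"claw": 0, "dx": 0, "dy": 0, "dz": 0.03, "wx": 0, "wy": 0, "wz": 0}
    - {"claw": 0, "dx": 0, "dy": 0, "dz": 0, "wx": 0, "wy": 0, "wz": 0}
    - {"claw": 0, "dx": 0, "dy": 0, "dz": 0.003, "wx": 0, "wy": 0, "wz": 0}
    - {"claw": 0, "dx": 0, "dy": 0, "dz": 0.003, "wx": 0, "wy": 0, "wz": 0}
    - {"claw": 0, "dx": 0, "dy": 0, "dz": 0.003, "wx": 0, "wy": 0, "wz": 0}
    - {"claw": 0, "dx": 0, "dy": 0, "dz": 0.002, "wx": 0, "wy": 0, "wz": 0}
    - {"claw": 0, "dx": 0, "dy": 0, "dz": 0.002, "wx": 0, "wy": 0, "wz": 0}
    - {"claw": 0, "dx": 0, "dy": 0, "dz": 0, "wx": 0, "wy": 0, "wz": 0}

```text
t: 3.35
eef_pos: [0.4915, -0.1796, 0.1534]
tool_rot: [0.0, 0.992, 0.124, 0.0]
contact_force: [-0.3, 1.0, 0.4]
gripper_width: -0.003
grasp_force: 0.4
```

Run:
```python
from h import *
p,d=read_camera("side");cv2.imwrite("pics/s1.png",cv2.resize(p[150:290,250:430,::-1],None,fx=4,fy=4,interpolation=2))
print(finger_overhang,get_obs()['contact_force'])
```

```text
0.025 [0.51584112 0.36504772 1.60657775]
```

View pics/s1.png

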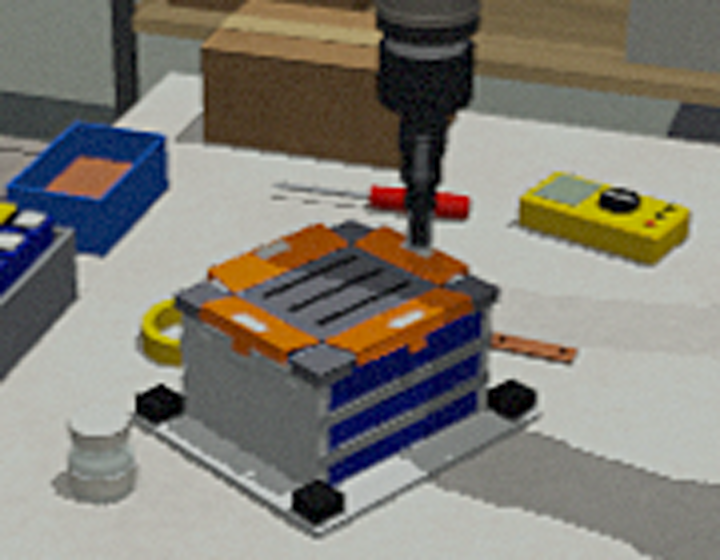

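The fingertip (crop (418,247)) is right over the right section's patch and almost touching it. Now I'll press in small steps.

drive_tool:
  increments:
    - {"claw": 0, "dx": 0, "dy": 0, "dz": 0.001, "wx": 0, "wy": 0, "wz": 0}
    - {"claw": 0, "dx": 0, "dy": 0, "dz": 0.001, "wx": 0, "wy": 0, "wz": 0}
    - {"claw": 0, "dx": 0, "dy": 0, "dz": 0.001, "wx": 0, "wy": 0, "wz": 0}
    - {"claw": 0, "dx": 0, "dy": 0, "dz": 0, "wx": 0, "wy": 0, "wz": 0}

```text
t: 3.9
eef_pos: [0.4913, -0.1795, 0.15]
tool_rot: [-0.0, 0.992, 0.124, -0.0]
contact_force: [-0.2, 0.7, -0.4]
gripper_width: -0.003
grasp_force: 0.1
```

drive_tool:
  increments:
    - {"claw": 0, "dx": 0, "dy": 0, "dz": 0.001, "wx": 0, "wy": 0, "wz": 0}
    - {"claw": 0, "dx": 0, "dy": 0, "dz": 0.001, "wx": 0, "wy": 0, "wz": 0}
    - {"claw": 0, "dx": 0, "dy": 0, "dz": 0, "wx": 0, "wy": 0, "wz": 0}

```text
t: 4.28
eef_pos: [0.4913, -0.1795, 0.1481]
tool_rot: [-0.0, 0.992, 0.124, -0.0]
contact_force: [0.7, -0.2, -0.2]
gripper_width: 0.001
grasp_force: 0.0
```

drive_tool:
  increments:
    - {"claw": 0, "dx": 0, "dy": 0, "dz": 0.001, "wx": 0, "wy": 0, "wz": 0}
    - {"claw": 0, "dx": 0, "dy": 0, "dz": 0.001, "wx": 0, "wy": 0, "wz": 0}
    - {"claw": 0, "dx": 0, "dy": 0, "dz": 0, "wx": 0, "wy": 0, "wz": 0}

```text
t: 4.65
eef_pos: [0.4915, -0.1795, 0.147]
tool_rot: [0.0, 0.992, 0.124, 0.0]
contact_force: [-2.9, 0.8, 7.4]
gripper_width: 0.001
grasp_force: 3.8
```

drive_tool:
  increments:
    - {"claw": 0, "dx": 0, "dy": 0, "dz": 0.001, "wx": 0, "wy": 0, "wz": 0}
    - {"claw": 0, "dx": 0, "dy": 0, "dz": 0, "wx": 0, "wy": 0, "wz": 0}
    - {"claw": 0, "dx": 0, "dy": 0, "dz": 0, "wx": 0, "wy": 0, "wz": 0}

```text
t: 5.03
eef_pos: [0.4915, -0.1796, 0.1469]
tool_rot: [0.0, 0.992, 0.124, 0.0]
contact_force: [-6.0, 2.1, 15.4]
gripper_width: -0.001
grasp_force: 8.2
```

Run:
```python
from h import *
p,d=read_camera("side");cv2.imwrite("pics/s2.png",cv2.resize(p[180:260,290:390,::-1],None,fx=7,fy=7,interpolation=2))
print(get_obs()['contact_force'])
```

```text
[-5.32820776  2.25950298 15.76257243]
```

View pics/s2.png

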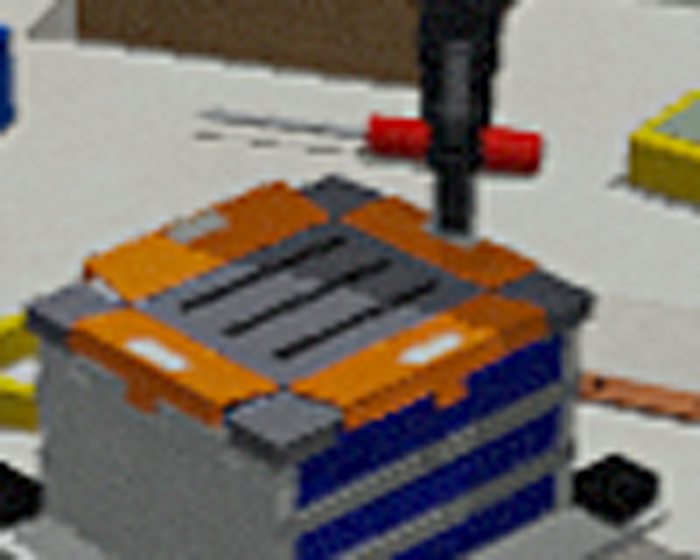

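The hard stop came at tip height 0.122 m with force climbing about 8 N/mm. The side view shows the right section (near (450,235)) level with the grey corner, so it's shut. Next is the back spot.

drive_tool:
  increments:
    - {"claw": 0, "dx": 0, "dy": 0, "dz": -0.02, "wx": 0, "wy": 0, "wz": 0}
    - {"claw": 0, "dx": 0, "dy": 0, "dz": -0.02, "wx": 0, "wy": 0, "wz": 0}
    - {"claw": 0, "dx": 0.029, "dy": -0.004, "dz": 0, "wx": 0, "wy": 0, "wz": 0}
    - {"claw": 0, "dx": 0.029, "dy": -0.004, "dz": 0, "wx": 0, "wy": 0, "wz": 0}
    - {"claw": 0, "dx": 0.029, "dy": -0.004, "dz": 0, "wx": 0, "wy": 0, "wz": 0}
    - {"claw": 0, "dx": 0.029, "dy": -0.003, "dz": 0, "wx": 0, "wy": 0, "wz": 0}
    - {"claw": 0, "dx": 0, "dy": 0, "dz": 0, "wx": 0, "wy": 0, "wz": 0}
    - {"claw": 0, "dx": 0, "dy": 0, "dz": 0.012, "wx": 0, "wy": 0, "wz": 0}
    - {"claw": 0, "dx": 0, "dy": 0, "dz": 0.012, "wx": 0, "wy": 0, "wz": 0}
    - {"claw": 0, "dx": 0, "dy": 0, "dz": 0, "wx": 0, "wy": 0, "wz": 0}

```text
t: 6.32
eef_pos: [0.5984, -0.1369, 0.1596]
tool_rot: [-0.0, 0.992, 0.124, -0.002]
contact_force: [0.2, -0.0, 0.0]
gripper_width: -0.004
grasp_force: 0.0
```

drive_tool:
  increments:
    - {"claw": 0, "dx": 0, "dy": 0, "dz": 0.003, "wx": 0, "wy": 0, "wz": 0}
    - {"claw": 0, "dx": 0, "dy": 0, "dz": 0.003, "wx": 0, "wy": 0, "wz": 0}
    - {"claw": 0, "dx": 0, "dy": 0, "dz": 0.002, "wx": 0, "wy": 0, "wz": 0}
    - {"claw": 0, "dx": 0, "dy": 0, "dz": 0.002, "wx": 0, "wy": 0, "wz": 0}
    - {"claw": 0, "dx": 0, "dy": 0, "dz": 0.002, "wx": 0, "wy": 0, "wz": 0}
    - {"claw": 0, "dx": 0, "dy": 0, "dz": 0.001, "wx": 0, "wy": 0, "wz": 0}
    - {"claw": 0, "dx": 0, "dy": 0, "dz": 0, "wx": 0, "wy": 0, "wz": 0}

```text
t: 7.2
eef_pos: [0.5996, -0.1362, 0.1477]
tool_rot: [-0.0, 0.992, 0.124, -0.001]
contact_force: [0.5, 1.3, 0.3]
gripper_width: -0.001
grasp_force: 0.0
```

drive_tool:
  increments:
    - {"claw": 0, "dx": 0, "dy": 0, "dz": 0.001, "wx": 0, "wy": 0, "wz": 0}
    - {"claw": 0, "dx": 0, "dy": 0, "dz": 0.001, "wx": 0, "wy": 0, "wz": 0}
    - {"claw": 0, "dx": 0, "dy": 0, "dz": 0, "wx": 0, "wy": 0, "wz": 0}
    - {"claw": 0, "dx": 0, "dy": 0, "dz": 0, "wx": 0, "wy": 0, "wz": 0}

```text
t: 7.7
eef_pos: [0.6, -0.1363, 0.1471]
tool_rot: [0.0, 0.992, 0.124, -0.0]
contact_force: [-2.1, 1.8, 6.7]
gripper_width: 0.002
grasp_force: 3.4
```

drive_tool:
  increments:
    - {"claw": 0, "dx": 0, "dy": 0, "dz": 0.001, "wx": 0, "wy": 0, "wz": 0}
    - {"claw": 0, "dx": 0, "dy": 0, "dz": 0, "wx": 0, "wy": 0, "wz": 0}
    - {"claw": 0, "dx": 0, "dy": 0, "dz": 0, "wx": 0, "wy": 0, "wz": 0}

```text
t: 8.07
eef_pos: [0.6, -0.1363, 0.147]
tool_rot: [0.0, 0.992, 0.124, -0.0]
contact_force: [-6.1, 0.7, 13.9]
gripper_width: 0.001
grasp_force: 6.8
```

drive_tool:
  increments:
    - {"claw": 0, "dx": 0, "dy": 0, "dz": -0.02, "wx": 0, "wy": 0, "wz": 0}
    - {"claw": 0, "dx": 0, "dy": 0, "dz": -0.02, "wx": 0, "wy": 0, "wz": 0}
    - {"claw": 0, "dx": 0.002, "dy": -0.03, "dz": 0, "wx": 0, "wy": 0, "wz": 0}
    - {"claw": 0, "dx": 0.002, "dy": -0.03, "dz": 0, "wx": 0, "wy": 0, "wz": 0}
    - {"claw": 0, "dx": 0.001, "dy": -0.03, "dz": 0, "wx": 0, "wy": 0, "wz": 0}
    - {"claw": 0, "dx": 0.001, "dy": -0.028, "dz": 0, "wx": 0, "wy": 0, "wz": 0}
    - {"claw": 0, "dx": 0, "dy": 0, "dz": 0, "wx": 0, "wy": 0, "wz": 0}
    - {"claw": 0, "dx": 0, "dy": 0, "dz": 0.012, "wx": 0, "wy": 0, "wz": 0}
    - {"claw": 0, "dx": 0, "dy": 0, "dz": 0.012, "wx": 0, "wy": 0, "wz": 0}
    - {"claw": 0, "dx": 0, "dy": 0, "dz": 0, "wx": 0, "wy": 0, "wz": 0}

```text
t: 9.32
eef_pos: [0.5759, -0.0217, 0.1595]
tool_rot: [-0.0, 0.992, 0.123, -0.002]
contact_force: [-0.5, -0.6, -0.3]
gripper_width: -0.004
grasp_force: 0.0
```

drive_tool:
  increments:
    - {"claw": 0, "dx": 0, "dy": 0, "dz": 0.003, "wx": 0, "wy": 0, "wz": 0}
    - {"claw": 0, "dx": 0, "dy": 0, "dz": 0.003, "wx": 0, "wy": 0, "wz": 0}
    - {"claw": 0, "dx": 0, "dy": 0, "dz": 0.002, "wx": 0, "wy": 0, "wz": 0}
    - {"claw": 0, "dx": 0, "dy": 0, "dz": 0.002, "wx": 0, "wy": 0, "wz": 0}
    - {"claw": 0, "dx": 0, "dy": 0, "dz": 0.002, "wx": 0, "wy": 0, "wz": 0}
    - {"claw": 0, "dx": 0, "dy": 0, "dz": 0.001, "wx": 0, "wy": 0, "wz": 0}
    - {"claw": 0, "dx": 0, "dy": 0, "dz": 0.001, "wx": 0, "wy": 0, "wz": 0}
    - {"claw": 0, "dx": 0, "dy": 0, "dz": 0.001, "wx": 0, "wy": 0, "wz": 0}
    - {"claw": 0, "dx": 0, "dy": 0, "dz": 0, "wx": 0, "wy": 0, "wz": 0}

```text
t: 10.45
eef_pos: [0.5768, -0.0207, 0.1471]
tool_rot: [0.0, 0.992, 0.124, -0.0]
contact_force: [-2.9, 0.4, 6.8]
gripper_width: -0.002
grasp_force: 3.7
```

drive_tool:
  increments:
    - {"claw": 0, "dx": 0, "dy": 0, "dz": 0.001, "wx": 0, "wy": 0, "wz": 0}
    - {"claw": 0, "dx": 0, "dy": 0, "dz": 0, "wx": 0, "wy": 0, "wz": 0}
    - {"claw": 0, "dx": 0, "dy": 0, "dz": 0, "wx": 0, "wy": 0, "wz": 0}

```text
t: 10.82
eef_pos: [0.5768, -0.0207, 0.147]
tool_rot: [0.0, 0.992, 0.124, 0.0]
contact_force: [-5.5, 0.1, 15.2]
gripper_width: -0.004
grasp_force: 7.4
```

drive_tool:
  increments:
    - {"claw": 0, "dx": 0, "dy": 0, "dz": -0.02, "wx": 0, "wy": 0, "wz": 0}
    - {"claw": 0, "dx": 0, "dy": 0, "dz": -0.02, "wx": 0, "wy": 0, "wz": 0}
    - {"claw": 0, "dx": -0.03, "dy": 0.004, "dz": 0, "wx": 0, "wy": 0, "wz": 0}
    - {"claw": 0, "dx": -0.029, "dy": 0.004, "dz": 0, "wx": 0, "wy": 0, "wz": 0}
    - {"claw": 0, "dx": -0.029, "dy": 0.004, "dz": 0, "wx": 0, "wy": 0, "wz": 0}
    - {"claw": 0, "dx": -0.029, "dy": 0.003, "dz": 0, "wx": 0, "wy": 0, "wz": 0}
    - {"claw": 0, "dx": 0, "dy": 0, "dz": 0, "wx": 0, "wy": 0, "wz": 0}
    - {"claw": 0, "dx": 0, "dy": 0, "dz": 0.012, "wx": 0, "wy": 0, "wz": 0}
    - {"claw": 0, "dx": 0, "dy": 0, "dz": 0.012, "wx": 0, "wy": 0, "wz": 0}
    - {"claw": 0, "dx": 0, "dy": 0, "dz": 0, "wx": 0, "wy": 0, "wz": 0}

```text
t: 12.08
eef_pos: [0.4667, -0.0635, 0.1598]
tool_rot: [-0.0, 0.992, 0.124, -0.001]
contact_force: [0.5, 1.5, -0.4]
gripper_width: -0.001
grasp_force: 0.0
```

drive_tool:
  increments:
    - {"claw": 0, "dx": 0, "dy": 0, "dz": 0.003, "wx": 0, "wy": 0, "wz": 0}
    - {"claw": 0, "dx": 0, "dy": 0, "dz": 0.003, "wx": 0, "wy": 0, "wz": 0}
    - {"claw": 0, "dx": 0, "dy": 0, "dz": 0.002, "wx": 0, "wy": 0, "wz": 0}
    - {"claw": 0, "dx": 0, "dy": 0, "dz": 0.002, "wx": 0, "wy": 0, "wz": 0}
    - {"claw": 0, "dx": 0, "dy": 0, "dz": 0.002, "wx": 0, "wy": 0, "wz": 0}
    - {"claw": 0, "dx": 0, "dy": 0, "dz": 0.001, "wx": 0, "wy": 0, "wz": 0}
    - {"claw": 0, "dx": 0, "dy": 0, "dz": 0.001, "wx": 0, "wy": 0, "wz": 0}
    - {"claw": 0, "dx": 0, "dy": 0, "dz": 0.001, "wx": 0, "wy": 0, "wz": 0}
    - {"claw": 0, "dx": 0, "dy": 0, "dz": 0, "wx": 0, "wy": 0, "wz": 0}

```text
t: 13.2
eef_pos: [0.4673, -0.064, 0.147]
tool_rot: [0.0, 0.992, 0.124, 0.0]
contact_force: [-4.4, -0.4, 8.5]
gripper_width: -0.001
grasp_force: 4.4
```

drive_tool:
  increments:
    - {"claw": 0, "dx": 0, "dy": 0, "dz": 0.001, "wx": 0, "wy": 0, "wz": 0}
    - {"claw": 0, "dx": 0, "dy": 0, "dz": 0, "wx": 0, "wy": 0, "wz": 0}
    - {"claw": 0, "dx": 0, "dy": 0, "dz": 0, "wx": 0, "wy": 0, "wz": 0}

```text
t: 13.58
eef_pos: [0.4673, -0.064, 0.1469]
tool_rot: [0.0, 0.992, 0.124, 0.0]
contact_force: [-7.4, 1.0, 20.0]
gripper_width: 0.002
grasp_force: 9.6
```

All four hit the stop at the same height. I'll raise the hand, move it clear sideways (towards -y) and check.

drive_tool:
  increments:
    - {"claw": 0, "dx": 0, "dy": 0, "dz": -0.03, "wx": 0, "wy": 0, "wz": 0}
    - {"claw": 0, "dx": 0, "dy": 0, "dz": -0.04, "wx": 0, "wy": 0, "wz": 0}
    - {"claw": 0, "dx": 0, "dy": 0, "dz": -0.04, "wx": 0, "wy": 0, "wz": 0}
    - {"claw": 0, "dx": 0, "dy": 0.04, "dz": 0, "wx": 0, "wy": 0, "wz": 0}
    - {"claw": 0, "dx": 0, "dy": 0.04, "dz": 0, "wx": 0, "wy": 0, "wz": 0}
    - {"claw": 0, "dx": 0, "dy": 0.04, "dz": 0, "wx": 0, "wy": 0, "wz": 0}
    - {"claw": 0, "dx": 0, "dy": 0.04, "dz": 0, "wx": 0, "wy": 0, "wz": 0}
    - {"claw": 0, "dx": 0, "dy": 0.04, "dz": 0, "wx": 0, "wy": 0, "wz": 0}
    - {"claw": 0, "dx": 0, "dy": 0.04, "dz": 0, "wx": 0, "wy": 0, "wz": 0}
    - {"claw": 0, "dx": 0, "dy": 0.04, "dz": 0, "wx": 0, "wy": 0, "wz": 0}
    - {"claw": 0, "dx": 0, "dy": 0.04, "dz": 0, "wx": 0, "wy": 0, "wz": 0}
    - {"claw": 0, "dx": 0, "dy": 0, "dz": 0, "wx": 0, "wy": 0, "wz": 0}

```text
t: 15.08
eef_pos: [0.5451, -0.3779, 0.2545]
tool_rot: [0.001, 0.993, 0.122, -0.001]
contact_force: [-0.5, -0.2, -1.4]
gripper_width: 0.003
grasp_force: 0.0
```

Run:
```python
from h import *
for n,b in(("top",(310,180,437,300)),("side",(285,195,380,250))):
    p,d=read_camera(n); spots(p,d,n,b)
    if n=="top":
        a=p[175:305,305:445,::-1]
    else: s=p[180:310,270:410,::-1]
cv2.imwrite("pics/end.png",cv2.resize(np.hstack([a,s]),None,fx=2.85,fy=2.85,interpolation=2))
```

```text
top [391.3 205.2] 52 ray@.128 [ 0.6003 -0.136   0.128 ] depth [ 0.6013 -0.1365  0.1232]
top [342.4 215. ] 54 ray@.128 [ 0.5759 -0.0203  0.128 ] depth [ 0.5767 -0.0204  0.1238]
top [410.  251.4] 56 ray@.128 [ 0.4904 -0.1789  0.128 ] depth [ 0.491  -0.1796  0.1231]
top [360.6 261.4] 66 ray@.128 [ 0.4662 -0.0633  0.128 ] depth [ 0.4666 -0.0635  0.1238]
side [351.5 230.7] 18 ray@.128 [ 0.4637 -0.0568  0.128 ] depth [ 0.4656 -0.0638  0.1239]
side [312.3 231.8] 19 ray@.128 [ 0.5732 -0.0116  0.128 ] depth [ 0.5756 -0.0181  0.124 ]
```

View pics/end.png

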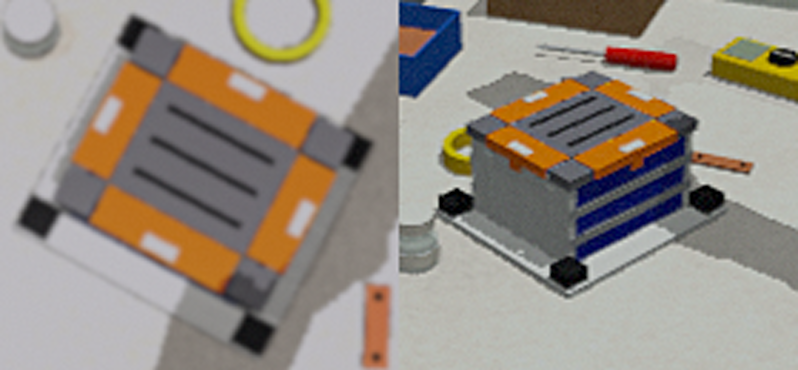

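All four sections now lie flush with the grey corners, and the spots read about 123 mm high, down from 127–130. The jar, tape and busbar haven't moved, and the hand is clear.

```bash
python3 -c "
from station import *
print(hand_in())"
```

```text
the job is handed in; nothing more can be done
None
```

All four rim sections are pressed shut and lie flush with the grey panel, nothing near the module moved, the hand is clear, and the job is handed in at about 15 s of the 48 s allowed, with no verdict returned.

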